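# Scrub out a steel digestion vessel with a bottle brush

### The job

Take the thick bottle brush from its stand and scrub the inside of the open steel vessel with three full strokes, each from the very bottom until the bristles come up to the mouth. Then hang the brush back on its fork of the stand. Leave the thin brush, all the vessels, the loose cap, the beaker and the funnel where they are.

Things in the scene. Friction and masses are not known exactly. Their poses are not given: they have to be found in the camera images.
- stand: steel brush stand fixed to the bench. Origin: on the bench; y runs along its cross bar, -x is the side to which both forks open (towards the robot). Black base plate 8 mm thick, x -70 to +80 mm, y -100 to +100; one post and the 170 mm cross bar at x = +29 mm, nothing higher than 156 mm. Forks at y = -45 and +45 mm; their tines end at x = -36 mm
- fork0 (a point): the stand's fork at y = -45 mm: two tines 10 mm wide, slot of 16 mm between them, top 150 mm above the bench, ending in lips 6 mm high. Point: mid-slot, level with the top of the tines. A brush hangs by its collar, stem in the slot. Lift it 8 to 16 mm to clear the lips, draw it out along the stand's -x (80 mm or more clears the bristles); hang it up the reverse way
- fork1 (a point): the same point of the other, equal fork, at y = +45 mm of the stand
- thick_brush_handle (a point): thick bottle brush (the one to use), 200 mm long, 70 g, hanging upright on either fork. The point is the middle of its wooden handle, 24 mm (x) by 18 mm (y) by 68 mm tall (z), 166 mm above the tip; x, y follow the stand's within 0.06 rad. Grip it from above across the 18 mm, which lie along the cross bar
- thick_brush_collar (a point): centre of the underside of the thick brush's collar (disc 36 mm in diameter, 4 mm thick, just below the handle), 128 mm above the tip, 38 mm below the handle's middle
- thick_brush_tip (a point): lower end of the thick brush, on its axis; z runs up along the brush. Bristles 55 mm in diameter reach from the tip to 58 mm above it, then comes a wire stem 7 mm thick. The outer bristles bend freely; the stiff core is 40 mm in diameter (20 mm over the lowest 12 mm)
- thin_brush_collar (a point): thin brush hanging on the other fork, to be left there: same length, handle and collar, but bristles only 20 mm in diameter and 75 mm long; its handle, too, reaches 222 mm above the bench. The point is the centre of the underside of its collar
- open_vessel: the open steel vessel to be scrubbed: heavy round pot without cap, loose, upright on the bench, 1.1 kg, 110 mm tall, 68 mm outside diameter (62 mm at the neck), straight bore 54 mm in diameter and 102 mm deep. Origin: centre of its underside, z up. Its place among the vessels varies
- vessel_mouth (a point): centre of the open vessel's mouth, level with its rim, 110 mm above the bench
- vessel_floor (a point): centre of the open vessel's inner floor, 8 mm above the bench, 102 mm below the mouth
- capped0_mid (a point): closed steel vessel with its screw cap on (not to be brushed): upright cylinder 72 mm in diameter at the cap, 132 mm tall, 1.4 kg, loose on the bench; the point is on its axis, 66 mm up. Its place is shuffled with the other vessels
- capped1_mid (a point): closed steel vessel with its screw cap on (not to be brushed): upright cylinder 72 mm in diameter at the cap, 132 mm tall, 1.4 kg, loose on the bench; the point is on its axis, 66 mm up. Its place is shuffled with the other vessels
- capped2_mid (a point): closed steel vessel with its screw cap on (not to be brushed): upright cylinder 72 mm in diameter at the cap, 132 mm tall, 1.4 kg, loose on the bench; the point is on its axis, 66 mm up. Its place is shuffled with the other vessels
- loose_cap: screw cap of the open vessel, lying on the bench: 72 mm in diameter, 34 mm tall; origin under its centre
- beaker: empty glass beaker, 68 mm in diameter, 85 mm tall; origin under its centre
- funnel: blue funnel standing mouth down, 72 mm in diameter, 85 mm tall; origin under its centre
There are look-alikes about, which are no part of the job. Leave any red look-alike of the stand alone.

How it is judged (in metres and radians):
On the way, in this order (a step that is already met when the one before it is completed fails the run):
1. first stroke: the thick brush's tip is down at the bottom of the open vessel (within 15 mm of its inner floor) (horizontal distance between thick_brush_tip and vessel_floor below 0.02 m and z of thick_brush_tip in the frame of vessel_floor below 0.015 m), for 0.04 s.
2. first stroke: the brush is drawn up so that its bristles reach the mouth (tip at least 40 mm above the inner floor, still over the bore) (horizontal distance between thick_brush_tip and vessel_floor below 0.02 m and z of thick_brush_tip in the frame of vessel_floor above 0.04 m), for 0.04 s.
3. second stroke: the thick brush's tip is down at the bottom of the open vessel (within 15 mm of its inner floor) (all of step 1), for 0.04 s.
4. second stroke: the brush is drawn up so that its bristles reach the mouth (tip at least 40 mm above the inner floor, still over the bore) (all of step 2), for 0.04 s.
5. third stroke: the thick brush's tip is down at the bottom of the open vessel (within 15 mm of its inner floor) (all of step 3), for 0.04 s.
6. third stroke: the brush is drawn up so that its bristles reach the mouth (tip at least 40 mm above the inner floor, still over the bore) (all of step 4), for 0.04 s.
At the end, for the whole second after the job is handed in: The thick brush hangs at rest by its collar on a fork (within 28 mm of the fork point, upright within 7 degrees), the thin brush still hangs on its fork, the open vessel stands upright, and it, the capped vessels, the cap, the beaker and the funnel are within 30 mm of where they were (((horizontal distance between thick_brush_collar and fork0 below 0.028 m and z of thick_brush_collar in the frame of fork0 between -0.004 and 0.006 m) or (horizontal distance between thick_brush_collar and fork1 below 0.028 m and z of thick_brush_collar in the frame of fork1 between -0.004 and 0.006 m)) and angle between thick_brush_tip's own z axis and vertical below 0.12 rad and linear speed of thick_brush below 0.03 m/s and ((horizontal distance between thin_brush_collar and fork0 below 0.028 m and z of thin_brush_collar in the frame of fork0 between -0.004 and 0.006 m) or (horizontal distance between thin_brush_collar and fork1 below 0.028 m and z of thin_brush_collar in the frame of fork1 between -0.004 and 0.006 m)) and angle between open_vessel's own z axis and vertical below 0.05 rad and distance of each of open_vessel, capped0_mid, capped1_mid, capped2_mid, loose_cap, beaker, funnel from where it was at the start of the episode below 0.03 m); the robot touches nothing.
It fails at once if the open vessel is tipped (over 0.3 rad) or shoved more than 30 mm (angle between open_vessel's own z axis and vertical above 0.3 rad or distance of open_vessel from where it was at the start of the episode above 0.03 m).
It fails at once if the thin brush, a capped vessel, the cap, the beaker or the funnel is shoved or knocked over (moved more than 30 mm) (distance of any of capped0_mid, capped1_mid, capped2_mid, loose_cap, beaker, funnel, thin_brush_collar from where it was at the start of the episode above 0.03 m).
It also fails if it takes over 64 s, if anything falls off the work surface, if the arm or the gripper's body presses on something with over 40 N, if the wrist force passes 120 N, or if a joint passes its speed limit or range.

### The arm

A 7-joint arm with a two-finger parallel gripper is mounted at the origin on the work surface. World frame = base frame: x ahead of the robot, y to its left, z up, the work surface at z = 0. Lengths are in m, angles in degrees, forces in N, time in s.
With the tool pointing down it reaches from about 0.425 to 0.975 m from the base axis. Payload 16.7 kg.
Tool frame: the origin (TCP) lies on the centre line of the jaws, within the pads' length; the fingertips stand 19 mm ahead of it and the grasp point (between the pads) is the TCP; z points along the fingers, y is the direction in which the jaws open and shut (so a half turn about z gives the same grasp; the last joint's range is limited). The gripper opens to 85 mm and grips with 20 to 120 N. Pads are 22 mm wide; open, the fingers measure 114 mm over their backs; the gripper's body (76 mm by 85 mm) begins 54 mm behind the grasp point. The pads swing forward as they close: fully open they stand 13 mm farther back than shut.
Start: joints at [-81.217, 24.414, 4.234, 92.017, -1.954, 63.644, -3.845], TCP at [0.201, 0.644, 0.25] pointing down, gripper open.
Joint ranges: [-163.25, 163.25], [-28.42, 122.38], [-70.27, 78.77], [12.13, 141.07], [-58.53, 238.53], [9.26, 117.41], [-156.51, 156.51]. Speed limits (degrees/s): [108.29, 108.29, 136.94, 136.94, 172.46, 172.46, 172.46].

### API

Orientations are given as a 3x3 rotation matrix whose columns are the frame's x, y, z axes.
In Python, from bench import r gives the robot as it stands. Calls block until the motion is done:
- r.move_to(position, orientation): joint-space move of the TCP to a pose.
- r.movel(position, ori=None, rate=0.15): straight line of the TCP; ori=None keeps the orientation; rate is the mean speed in m/s.
- r.move_joints(angles): joint-space move.
- r.grip(opening, force=None): finger opening in m; force is the grip in N (None keeps the last); returns when the fingers have stopped.
- r.dwell(seconds).
- r.ik(position, orientation): joint angles nearest the present ones, or None.
- r.sense(): the state.
- r.get_image(name): name is "scene" or "top" or "wrist"; returns the picture (480x640x3 uint8, red, green, blue); there is no depth.
- r.camera_params(name): a dict with "camera_matrix" (3x3 intrinsics, pixels), "view" (4x4, takes a point from world to camera coordinates). Camera axes: x right, y up, looking along -z (the intrinsics and any distortion apply to the point x, -y, -z); pixel columns grow to the right and rows downward; lengths in m; the calibration is good to about 2 mm. A picture is of the moment at which its call begins: read the wrist's pose just before it. camera_params takes no time and is no camera call; for the wrist camera it gives the pose at the moment of the call.
A pose or a line that the arm cannot do raises r.MotionError and nothing moves.
- r.sign_off(): hands the job in, once; it reports no verdict.
The state is a dict: "time_s": time; "q": joint angles; "qd": joint speeds; "effort": joint torques, N m; "tcp_pos": TCP position; "orientation": TCP orientation; "force": force on the tool from outside, world axes, zero at the start; "moment": the same for the moment, N m; "width": finger opening in m.
Only numpy, scipy, OpenCV 4.12 (cv2) and the standard library are available. Lean on these libraries where they do the work, as an engineer would, in place of code of your own. Each camera call takes 0.05 s, during which the arm holds its last target.

## Working session

There is one attempt and no reset: what is moved stays moved. The work goes in short steps, each a Python script; the robot and the scene stay as the last script left them, time stands still between calls to the robot, and variables do not carry over. Pictures are saved under pics/ and viewed, and the job is handed in when it is done.

```bash
mkdir -p pics; python3 - <<'E'
from bench import r
import cv2
for n in ("scene","top","wrist"):
    p=r.camera_params(n); im=r.get_image(n); cv2.imwrite(f"pics/{n}0.png",im[:,:,::-1]); print(n,p)
s=r.sense();print(s["time_s"],s["tcp_pos"],s["orientation"],s["width"])
E
```

```text
scene {'camera_matrix': array([[533.22560075,   0.        , 321.77594794],
       [  0.        , 533.22560075, 237.77740957],
       [  0.        ,   0.        ,   1.        ]]), 'view': array([[-0.51653203,  0.85619992,  0.01078686,  0.31820461],
       [-0.51029615, -0.31792089,  0.79907706,  0.13023917],
       [ 0.68759908,  0.4072444 ,  0.60113185, -1.66010453],
       [ 0.        ,  0.        ,  0.        ,  1.        ]])}
top {'camera_matrix': array([[552.34745448,   0.        , 313.08598988],
       [  0.        , 552.34745448, 242.80079435],
       [  0.        ,   0.        ,   1.        ]]), 'view': array([[ 0.01576108, -0.99955386,  0.02537077, -0.07382559],
       [ 0.99506157,  0.0181671 ,  0.09758296, -0.52931084],
       [-0.09800033,  0.02370747,  0.99490396, -1.1138607 ],
       [ 0.        ,  0.        ,  0.        ,  1.        ]])}
wrist {'camera_matrix': array([[391.17154541,   0.        , 317.12241045],
       [  0.        , 391.17154541, 236.56539794],
       [  0.        ,   0.        ,   1.        ]]), 'view': array([[ 0.29824327,  0.95448914, -0.00119854, -0.67410182],
       [-0.92073577,  0.28736513, -0.26394492,  0.03498799],
       [-0.25158814,  0.07982334,  0.96453701, -0.37845898],
       [ 0.        ,  0.        ,  0.        ,  1.        ]])}
0.15 [0.2011947  0.64401046 0.24979185] [[-9.54508436e-01  2.98183834e-01 -2.16666119e-04]
 [ 2.98183904e-01  9.54507985e-01 -9.30182438e-04]
 [-7.05558249e-05 -9.52473333e-04 -9.99999544e-01]] 0.0854187558081133
```

View pics/scene0.png

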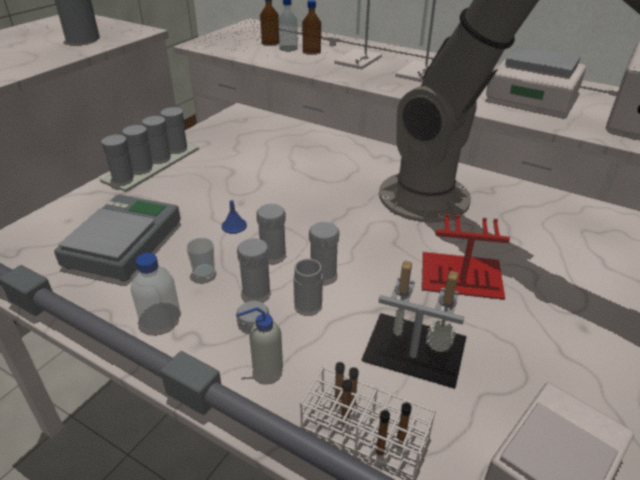

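View pics/top0.png

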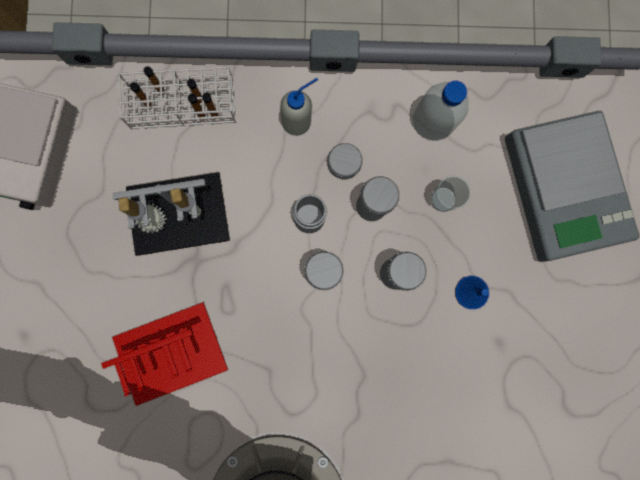

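View pics/wrist0.png

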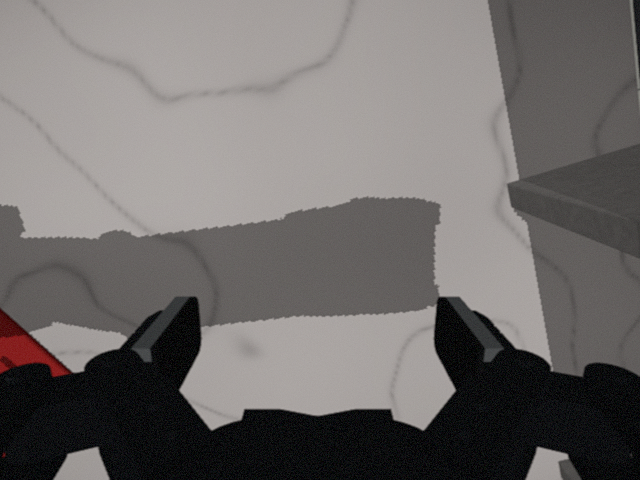

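Top view: the black stand's base is at about (178,213). The thick brush (wide bristles at 150,218) has its handle top at (128,205), and the thin brush's handle top is at (180,197). The red stand at (165,355) is a look-alike. Vessel candidates are (310,212), (324,270), (380,197) and (407,270). Only (310,212) shows a dark bore, so it is the open one. I'll confirm in enlarged crops.

```bash
python3 - <<'E'
import cv2,numpy as np
t=cv2.imread("pics/top0.png");s=cv2.imread("pics/scene0.png")
a=cv2.resize(t[165:265,100:240],None,fx=4,fy=4,interpolation=cv2.INTER_CUBIC)
cv2.imwrite("pics/c_stand.png",a)
b=cv2.resize(t[180:240,280:340],None,fx=6,fy=6,interpolation=cv2.INTER_CUBIC)
c=cv2.resize(s[245:335,270:370],None,fx=4,fy=4,interpolation=cv2.INTER_CUBIC)
cv2.imwrite("pics/c_ves.png",np.hstack([b,c]))
cv2.imwrite("pics/c_stand2.png",cv2.resize(s[250:390,355:475],None,fx=4,fy=4,interpolation=cv2.INTER_CUBIC))
E
```

```text
(no output)
```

View pics/c_stand.png

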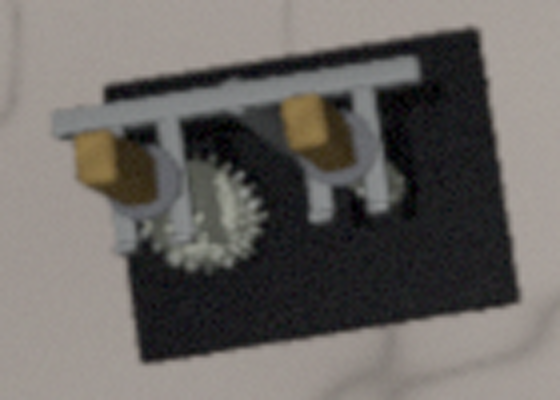

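View pics/c_ves.png

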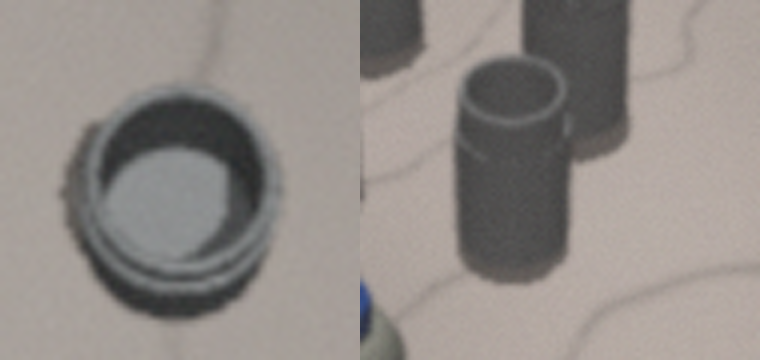

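View pics/c_stand2.png

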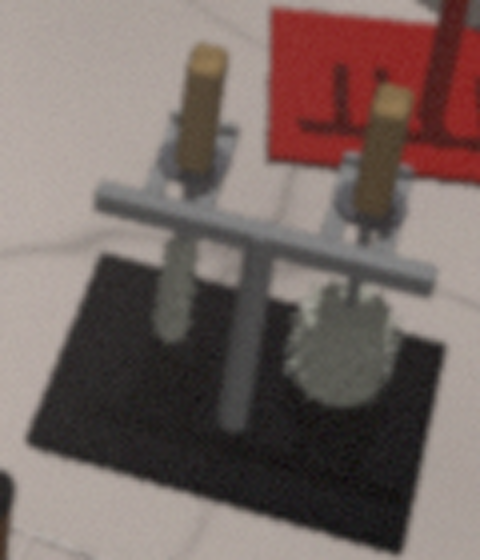

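The crops confirm it. The vessel at (310,212) in top and (308,268) in scene has an open bore. The thick brush is the left one in top and the right one in scene. Next I'll measure.

```bash
cat > h.py <<'E'
import numpy as np,cv2
def ray(p,uv):
    K,V=p["camera_matrix"],p["view"];R,t=V[:3,:3],V[:3,3]
    d=np.linalg.inv(K)@[uv[0],uv[1],1];d=R.T@np.array([d[0],-d[1],-d[2]]);return -R.T@t,d/np.linalg.norm(d)
def plane(p,uv,z):
    o,d=ray(p,uv);return o+d*(z-o[2])/d[2]
def tri(*prs):
    A=0;b=0
    for o,d in prs:
        M=np.eye(3)-np.outer(d,d);A=A+M;b=b+M@o
    x=np.linalg.solve(A,b);return x,[round(np.linalg.norm((np.eye(3)-np.outer(d,d))@(x-o))*1e3,1) for o,d in prs]
def proj(p,X):
    c=p["view"][:3,:3]@X+p["view"][:3,3];K=p["camera_matrix"]
    return np.array([K[0,0]*c[0]/-c[2]+K[0,2],K[1,1]*-c[1]/-c[2]+K[1,2]])
E
python3 - <<'E'
from bench import r
from h import *
P={n:r.camera_params(n) for n in("scene","top")}
I={n:cv2.imread(f"pics/{n}0.png") for n in P}
# base plate, near corners in both views
R0={"top":(100,165,140,105),"scene":(350,300,130,95)}
for n,(x,y,w,h) in R0.items():
    g=I[n][y:y+h,x:x+w].max(2);m=(g<55).astype(np.uint8)*255
    m=cv2.morphologyEx(m,cv2.MORPH_CLOSE,np.ones((5,5)))
    cs=max(cv2.findContours(m,0,2)[0],key=cv2.contourArea);q=cv2.convexHull(cs)
    ap=cv2.approxPolyDP(q,5,True).reshape(-1,2)+[x,y]
    print(n,"base quad",ap.tolist(),[plane(P[n],a,.008)[:2].round(4).tolist() for a in ap])
# wood tops
for n,(x,y,w,h) in {"top":(100,165,140,105),"scene":(380,250,90,70)}.items():
    hsv=cv2.cvtColor(I[n][y:y+h,x:x+w],cv2.COLOR_BGR2HSV)
    for nm,lo in (("wood",60),("top",115 if n=="scene" else 130)):
        m=cv2.inRange(hsv,(8,90,lo),(28,255,255))
        k,_,st,c=cv2.connectedComponentsWithStats(m)
        for i in range(1,k):
            if st[i,4]>12: print(n,nm,(st[i]+[x,y,0,0,0]).tolist(),(c[i]+[x,y]).round(1))
# mouth
c1,c2=(310.2,209.8),(308.2,268)
print("mouth top",plane(P["top"],c1,.11),"scene",plane(P["scene"],c2,.11))
E
```

```text
top base quad [[218, 173], [227, 240], [136, 254], [127, 187]] [[0.6771, 0.1383], [0.5349, 0.115], [0.5022, 0.3025], [0.6431, 0.3279]]
scene base quad [[381, 315], [463, 336], [454, 387], [363, 360]] [[0.5449, 0.1169], [0.5077, 0.3007], [0.65, 0.3313], [0.6846, 0.143]]
top wood [170, 189, 16, 18, 185] [177.1 197.3]
top wood [119, 198, 20, 18, 174] [125.7 206.2]
top top [172, 189, 9, 11, 60] [175.5 194.3]
top top [119, 199, 9, 11, 60] [122.9 203.5]
scene wood [403, 262, 8, 13, 73] [406.1 267.4]
scene wood [444, 271, 15, 32, 260] [450.6 285.3]
scene top [403, 262, 8, 7, 43] [406.6 265. ]
scene top [448, 271, 11, 8, 64] [452.9 274.8]
mouth top [ 0.58601446 -0.0562686   0.11      ] scene [ 0.59328605 -0.0509989   0.11      ]
```

The scene and top cameras disagree by about 7 mm, so I'll add a wrist view as the tie-breaker.

```bash
python3 - <<'E'
from bench import r
from h import *
P={n:r.camera_params(n) for n in("scene","top")}
for nm,a,b in(("thick",(122.9,203.5),(452.9,274.8)),("thin",(175.5,194.3),(406.6,265))):
    print(nm,plane(P["top"],a,.222),plane(P["scene"],b,.222),tri(ray(P["top"],a),ray(P["scene"],b)))
print("mouth",tri(ray(P["top"],(310.2,209.8)),ray(P["scene"],(308.2,268))))
print("red bar",plane(P["top"],(105,364),.15),plane(P["top"],(198,338),.15),plane(P["scene"],(437,234),.15),plane(P["scene"],(508,240),.15))
w=r.camera_params("wrist")["view"];s=r.sense();C=-w[:3,:3].T@w[:3,3]
print("cam in tool",s["orientation"].T@(C-s["tcp_pos"]),s["orientation"].T@(-w[2,:3]))
a=np.radians(10.2);R=np.array([[-np.cos(a),-np.sin(a),0],[-np.sin(a),np.cos(a),0],[0,0,-1]]).T
x=np.array([np.cos(a),np.sin(a),0])
pos=np.array([.587,.264,.36])-.05*x-.08*np.array([0,1,0])
print(pos,r.ik(pos,R))
r.move_to(pos,R)
p=r.camera_params("wrist");im=r.get_image("wrist")
np.save("w1.npy",p["view"]);cv2.imwrite("pics/w1.png",im[:,:,::-1]);print(r.sense()["time_s"],r.sense()["tcp_pos"])
E
```

```text
thick [0.57273496 0.26558815 0.222     ] [0.57587206 0.26653637 0.222     ] (array([0.5731572 , 0.26611062, 0.21982411]), [np.float64(0.2), np.float64(0.2)])
thin [0.59047286 0.17699932 0.222     ] [0.59580338 0.17898071 0.222     ] (array([0.59125731, 0.17765868, 0.21819722]), [np.float64(0.2), np.float64(0.2)])
mouth (array([ 0.58679181, -0.05585102,  0.10326257]), [np.float64(0.6), np.float64(0.6)])
red bar [0.29416597 0.30628151 0.15      ] [0.34231558 0.14271113 0.15      ] [0.37010733 0.16479909 0.15      ] [0.30501293 0.31325928 0.15      ]
cam in tool [ 0.06610181 -0.0002391  -0.12377174] [-2.63861378e-01 -9.07958483e-05  9.64560607e-01]
[0.53779022 0.17514576 0.36      ] [-43.69046917   9.46863119  22.10163361  99.25920244  -3.73168728
  71.99245461  79.49361788]
2.3083 [0.53756166 0.17608094 0.359758  ]
```

View pics/w1.png

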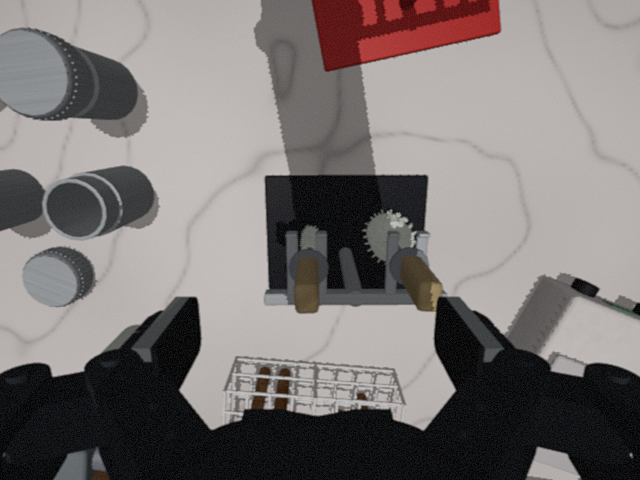

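The wrist view shows the thick brush on the right (bristles 388,235; handle top about 430,294) and the thin brush on the left (handle top about 307,299). The mouth ellipse is at about (77,207). I'll refine these with masks and triangulate across all three views.

```bash
python3 - <<'E'
from bench import r
from h import *
im=cv2.imread("pics/w1.png")
a=cv2.resize(im[155:250,30:170],None,fx=4,fy=4,interpolation=cv2.INTER_CUBIC)
b=cv2.resize(im[165:320,255:455],None,fx=4,fy=4,interpolation=cv2.INTER_CUBIC)[:600]
cv2.imwrite("pics/w1m.png",a);cv2.imwrite("pics/w1s.png",b)
P={n:r.camera_params(n) for n in("scene","top","wrist")};P["wrist"]["view"]=np.load("w1.npy")
hsv=cv2.cvtColor(im,cv2.COLOR_BGR2HSV)
m=cv2.inRange(hsv,(8,80,60),(28,255,255));m[:, :280]=0;m[:230]=0;m[330:]=0
k,_,st,c=cv2.connectedComponentsWithStats(m)
for i in range(1,k):
    if st[i,4]>30: print("wood",st[i],c[i])
m=(im.max(2)<50).astype(np.uint8)*255;m=m[165:305,250:440];m=cv2.morphologyEx(m,cv2.MORPH_CLOSE,np.ones((9,9)))
q=max(cv2.findContours(m,0,2)[0],key=cv2.contourArea);q=cv2.approxPolyDP(cv2.convexHull(q),4,True).reshape(-1,2)+[250,165]
print([ (a.tolist(),plane(P["wrist"],a,.008)[:2].round(4).tolist()) for a in q])
for nm,z,d in(("thick",.222,dict(top=(122.9,203.5),scene=(452.9,274.8),wrist=(430,294))),
            ("thin",.222,dict(top=(175.5,194.3),scene=(406.6,265),wrist=(307,299))),
            ("mouth",.11,dict(top=(310.2,209.8),scene=(308.2,268),wrist=(77,207)))):
    print(nm,{n:plane(P[n],u,z)[:2].round(4).tolist() for n,u in d.items()},tri(*[ray(P[n],u) for n,u in d.items()]))
E
```

```text
wood [ 400  256   42   55 1409] [421.0489709  282.85521647]
wood [ 295  258   24   55 1161] [306.48406546 285.49612403]
[([426, 176], [0.5021, 0.3029]), ([422, 229], [0.5672, 0.3145]), ([384, 288], [0.6533, 0.2853]), ([270, 288], [0.6799, 0.1387]), ([267, 176], [0.5364, 0.1137])]
thick {'top': [0.5727, 0.2656], 'scene': [0.5759, 0.2665], 'wrist': [0.5705, 0.2644]} (array([0.57247003, 0.26596548, 0.21902651]), [np.float64(0.9), np.float64(0.2), np.float64(0.8)])
thin {'top': [0.5905, 0.177], 'scene': [0.5958, 0.179], 'wrist': [0.5902, 0.1777]} (array([0.59150538, 0.17773326, 0.21847638]), [np.float64(0.4), np.float64(0.2), np.float64(0.3)])
mouth {'top': [0.586, -0.0563], 'scene': [0.5933, -0.051], 'wrist': [0.5851, -0.0526]} (array([ 0.58689953, -0.05592624,  0.10356734]), [np.float64(0.5), np.float64(0.8), np.float64(0.3)])
```

View pics/w1m.png

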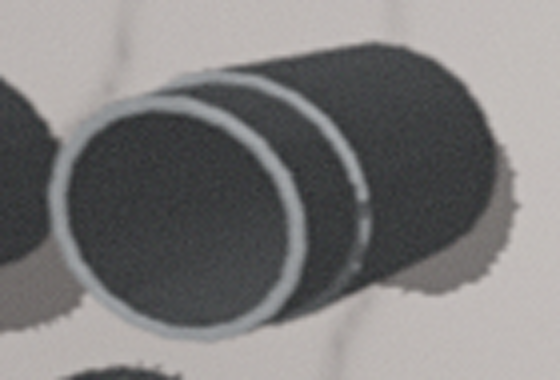

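View pics/w1s.png

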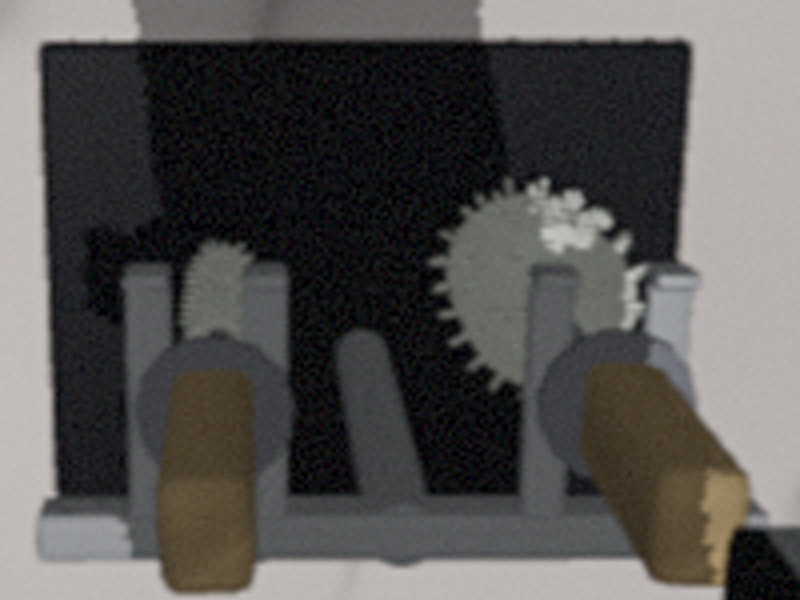

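```bash
python3 - <<'E'
from bench import r
from h import *
P={n:r.camera_params(n) for n in("scene","top","wrist")};P["wrist"]["view"]=np.load("w1.npy")
W=P["wrist"]
print("collar thick",plane(W,(409,266.2),.154),"thin",plane(W,(309,267),.154))
print("top thick",plane(W,(430,296.3),.222),"thin",plane(W,(306.7,298.3),.222))
print("mouth",plane(W,(74.5,209.3),.11))
# approach above thick brush
a=np.radians(10.5);R=np.array([[-np.cos(a),-np.sin(a),0],[-np.sin(a),np.cos(a),0],[0,0,-1]]).T
np.save("R.npy",R)
r.move_to([.573,.266,.29],R)
v=r.camera_params("wrist");im=r.get_image("wrist");np.save("w2.npy",v["view"])
cv2.imwrite("pics/w2.png",im[:,:,::-1]);s=r.sense();print(s["time_s"],s["tcp_pos"],s["q"])
print("handle exp", proj(v,np.array([.573,.266,.222])))
E
```

```text
collar thick [0.57339712 0.26532755 0.154     ] thin [0.59003553 0.17769958 0.154     ]
top thick [0.57228598 0.26484094 0.222     ] thin [0.58972632 0.17734521 0.222     ]
mouth [ 0.58785315 -0.0549031   0.11      ]
2.9083 [0.57309948 0.26588302 0.28993206] [-46.13329649  19.15821666  19.86400433  96.1327591   -6.98397252
  65.94846099  76.06681264]
handle exp [316.79557778 263.38313133]
```

View pics/w2.png

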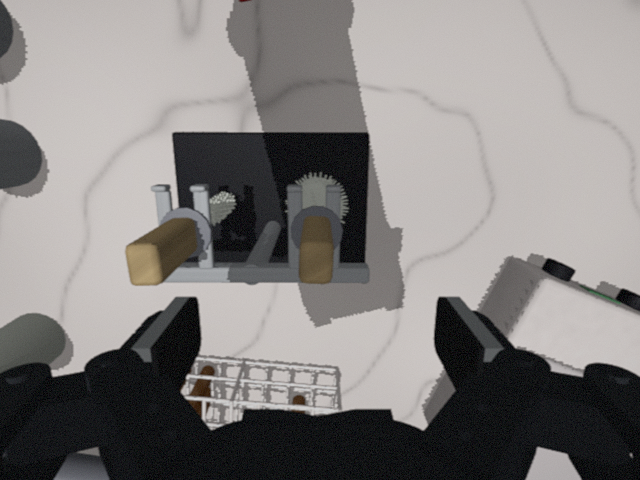

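Well centred: the handle top is at (317,265), against (316.8,263.4) expected. Descending to grip, lift and draw out.

```bash
python3 - <<'E'
from bench import r
from h import *
R=np.load("R.npy")
r.movel([.573,.2655,.190],R,rate=.12)
f0=r.sense()["force"]
r.grip(.01,60);s=r.sense();print(s["time_s"],s["width"],s["tcp_pos"],s["force"]-f0)
p=s["tcp_pos"];np.save("grasp.npy",p)
r.movel([p[0],p[1],p[2]+.012],rate=.06);s=r.sense();print(s["width"],s["force"]-f0)
x=np.array([.983,.182,0])
r.movel(p+[0,0,.012]-.10*x,rate=.12);s=r.sense();print(s["time_s"],s["width"],s["tcp_pos"],s["force"]-f0)
im=r.get_image("scene");cv2.imwrite("pics/s3.png",im[:,:,::-1])
E
```

```text
4.5167 0.01742717659005035 [0.57307561 0.26556165 0.19019329] [-1.0094666   0.36529238  4.10589248]
0.0175646173588278 [-0.42429768  0.87852629  0.05952058]
5.85 0.01723427440077322 [0.47537114 0.24749547 0.20228318] [-0.44433115  0.52952773 -0.40567997]
```

View pics/s3.png

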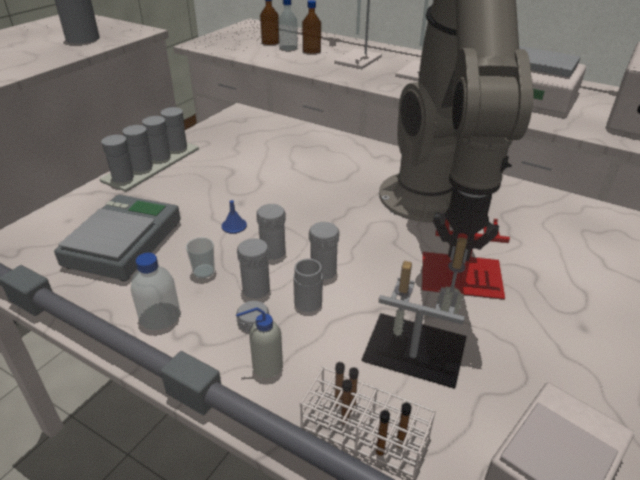

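```bash
python3 - <<'E'
from bench import r
from h import *
R=np.load("R.npy")
p=r.sense()["tcp_pos"];r.movel([p[0],p[1],.36],rate=.25)
r.move_to([.5875,-.055,.325],R)
s=r.sense();print(s["time_s"],s["tcp_pos"],s["force"])
v=r.camera_params("wrist");np.save("w4.npy",v["view"]);iw=r.get_image("wrist");i=r.get_image("scene");it=r.get_image("top")
cv2.imwrite("pics/w4.png",iw[:,:,::-1]);cv2.imwrite("pics/s4.png",i[:,:,::-1]);cv2.imwrite("pics/t4.png",it[:,:,::-1])
c=cv2.resize(i[150:320,240:400,::-1],None,fx=3.5,fy=3.5,interpolation=cv2.INTER_CUBIC);cv2.imwrite("pics/s4c.png",c)
print("tip exp", proj(r.camera_params("scene"),s["tcp_pos"]-[0,0,.168]),proj(v,s["tcp_pos"]-[0,0,.168]))
print("mouth", proj(r.camera_params("scene"),np.array([.5875,-.055,.11])),proj(v,np.array([.5875,-.055,.11])))
E
```

```text
7.9167 [ 0.58750537 -0.05348324  0.32463056] [-0.51178345 -0.15235089 -0.04291371]
tip exp [308.54914031 250.11940327] [317.64829829 219.63751232]
mouth [308.07057131 266.00219501] [315.8652615 207.5708716]
```

View pics/s4c.png

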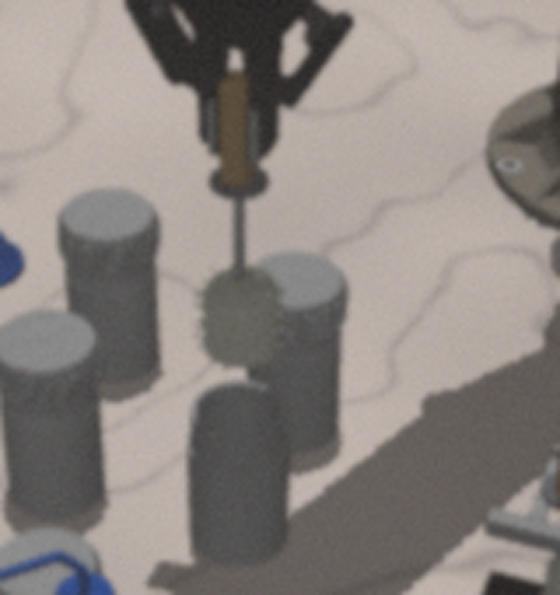

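View pics/w4.png

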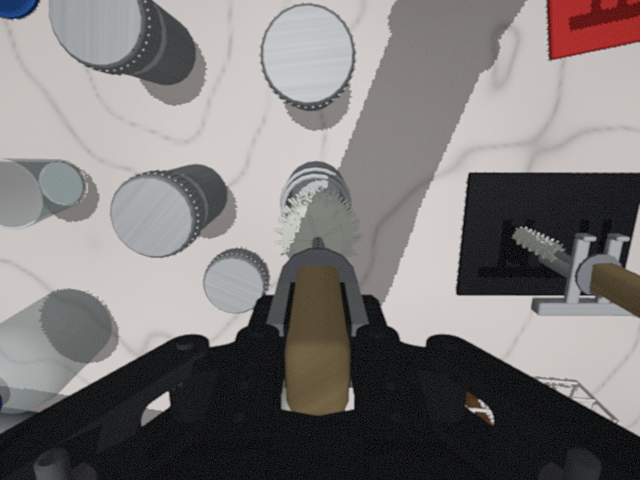

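The wrist picture shows the bristles centred near column 319 and the mouth near 314.5, so I need about 1–2 mm more in −y. Inserting in stages with force checks.

```bash
python3 - <<'E'
from bench import r
from h import *
f0=r.sense()["force"]
for z in (.285,.255,.22,.195,.182):
    r.movel([.587,-.0555,z],rate=.08);s=r.sense();f=s["force"]-f0
    print(round(s["time_s"],2),z,s["tcp_pos"].round(4),f.round(1),s["moment"].round(2),round(s["width"],4))
    if np.linalg.norm(f)>25: print("STOP");break
i=r.get_image("scene")
cv2.imwrite("pics/s5.png",cv2.resize(i[170:320,220:400,::-1],None,fx=4,fy=4,interpolation=cv2.INTER_CUBIC))
cv2.imwrite("pics/w5.png",r.get_image("wrist")[:,:,::-1])
E
```

```text
8.72 0.285 [ 0.587  -0.0556  0.285 ] [ 0.3 -0.1  0.9] [ 0.   -0.05  0.  ] 0.0174
9.24 0.255 [ 0.5869 -0.0556  0.2547] [1.5 0.4 0. ] [-0.01  0.   -0.02] 0.0178
9.82 0.22 [ 0.587  -0.0556  0.2198] [ 0.3  1.8 -0.2] [ 0.01 -0.03  0.05] 0.0174
10.28 0.195 [ 0.5868 -0.0556  0.1945] [0.6 0.3 0.1] [-0.06 -0.02 -0.  ] 0.0173
10.59 0.182 [ 0.5867 -0.0555  0.1814] [ 1.2  0.8 -0.3] [-0.   -0.03  0.06] 0.0174
```

View pics/s5.png

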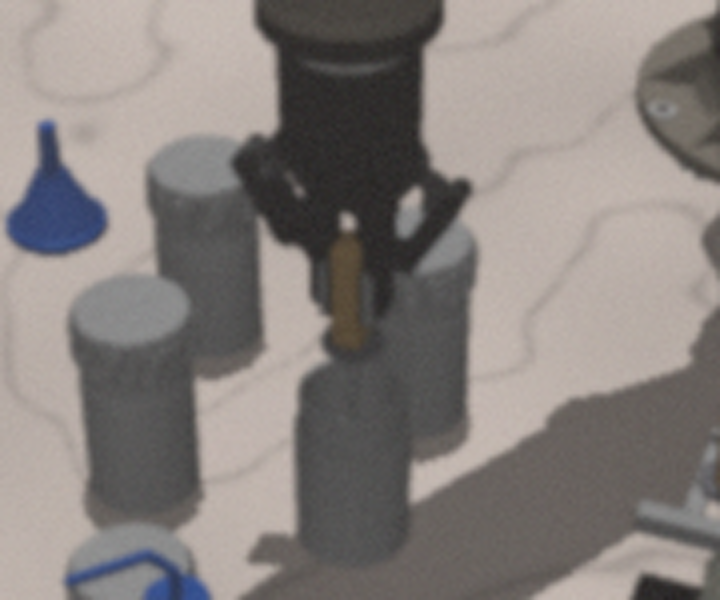

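View pics/w5.png

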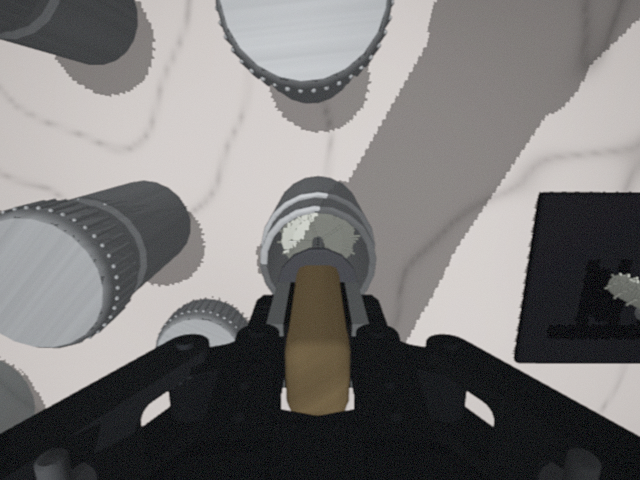

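The brush is inside the bore with no contact force; in the wrist picture the bristles sit centred at (318,235). Now the strokes.

```bash
python3 - <<'E'
from bench import r
from h import *
f0=r.sense()["force"]
def go(z):
    r.movel([.587,-.0555,z],rate=.1);r.dwell(.15);s=r.sense();f=s["force"]-f0
    print(round(s["time_s"],2),s["tcp_pos"].round(4),f.round(1),round(s["width"],4))
for k in range(3): go(.179);go(.241)
s=r.get_image("scene");cv2.imwrite("pics/s6.png",cv2.resize(s[170:320,220:400,::-1],None,fx=4,fy=4,interpolation=cv2.INTER_CUBIC))
E
```

```text
11.09 [ 0.5871 -0.0555  0.1791] [-0.7  0.2 -0.5] 0.017
12.01 [ 0.5867 -0.0555  0.2403] [ 0.2  0.4 -0.3] 0.0171
12.93 [ 0.5874 -0.0555  0.1797] [-0.2  0.7 -0.4] 0.0171
13.84 [ 0.5867 -0.0555  0.2403] [0.2 0.1 0. ] 0.0171
14.76 [ 0.5874 -0.0555  0.1797] [-0.5  0.1  0.5] 0.0176
15.68 [ 0.5867 -0.0555  0.2403] [-0.5  0.2  0.2] 0.0171
```

View pics/s6.png

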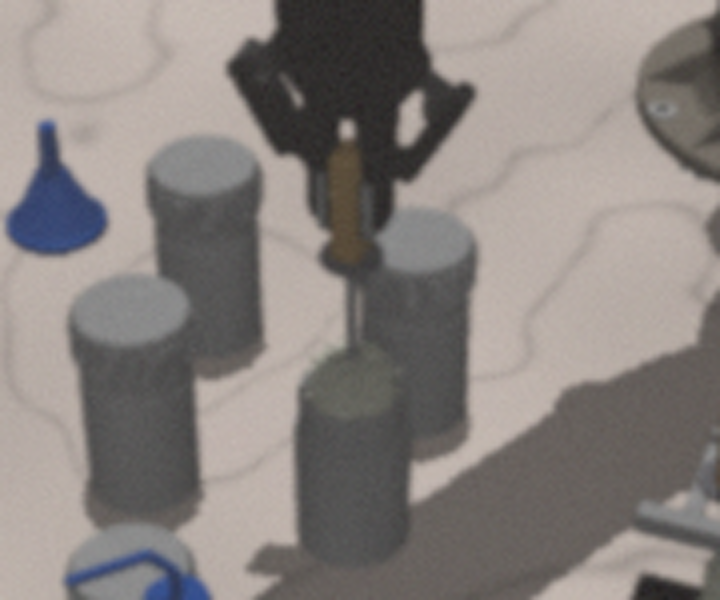

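```bash
python3 - <<'E'
from bench import r
from h import *
s=r.sense();t=s["tcp_pos"];p=r.camera_params("scene")
c=lambda z:(proj(p,t-[0,0,z])-[220,170])*4
print("crop px collar mid",c(.038),"handle top",c(-.032),"bristle top",c(.110))
r.movel([.587,-.0555,.36],rate=.2)
# bring in front of stand
g=np.load("grasp.npy");x=np.array([.983,.182,0]);R=np.load("R.npy")
r.move_to(g-.10*x+[0,0,.15],R)
r.movel(g-.10*x+[0,0,.013],R,rate=.15)
s=r.sense();print(s["time_s"],s["tcp_pos"],g-.1*x)
v=r.camera_params("wrist");im=r.get_image("wrist");cv2.imwrite("pics/w7.png",im[:,:,::-1])
im=r.get_image("scene");cv2.imwrite("pics/s7.png",im[:,:,::-1])
it=r.get_image("top");cv2.imwrite("pics/t7.png",it[:,:,::-1])
E
```

```text
crop px collar mid [351.51759501 252.36900177] handle top [350.86453827 144.71429499] bristle top [352.14156467 355.22877693]
18.7583 [0.47526414 0.24746584 0.20394845] [0.47477561 0.24736165 0.19019329]
```

View pics/w7.png

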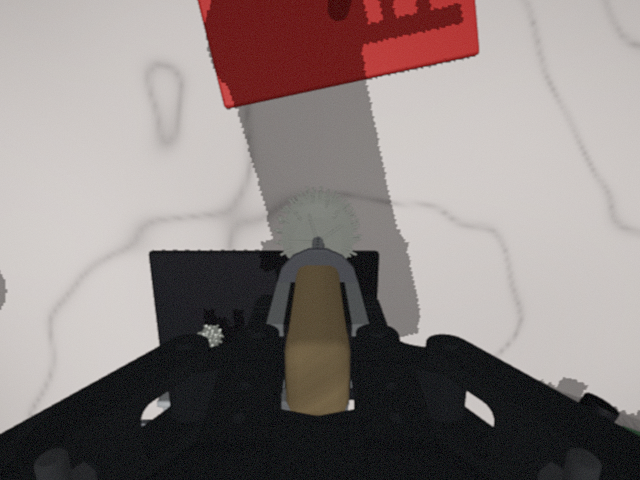

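View pics/s7.png

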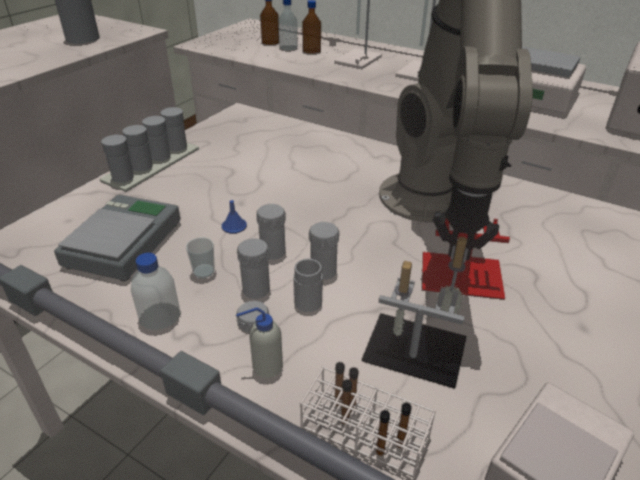

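The collar, handle top and bristle top appear where the held-brush geometry predicts, so the brush has not slipped and the strokes reached depth. In the new scene picture the brush is upright in front of its fork (around 455,285), and the vessels look unmoved. Reversing the removal path.

```bash
python3 - <<'E'
from bench import r
from h import *
g=np.load("grasp.npy");R=np.load("R.npy");f0=r.sense()["force"]
def pr(n):
    s=r.sense();print(n,round(s["time_s"],2),s["tcp_pos"].round(4),(s["force"]-f0).round(1),s["width"])
r.movel(g+[0,0,.013],R,rate=.1);pr("in")
r.movel(g+[0,0,.001],R,rate=.04);pr("down")
im=r.get_image("scene");cv2.imwrite("pics/s8.png",cv2.resize(im[210:390,355:515,::-1],None,fx=3.3,fy=3.3,interpolation=cv2.INTER_CUBIC))
im=r.get_image("wrist");cv2.imwrite("pics/w8.png",im[:,:,::-1])
E
```

```text
in 20.06 [0.5726 0.2655 0.2032] [-0.3  0.5 -0.8] 0.017426810214640986
down 20.51 [0.5728 0.2655 0.1908] [-0.2  0.5  0. ] 0.017754508514282053
```

View pics/s8.png

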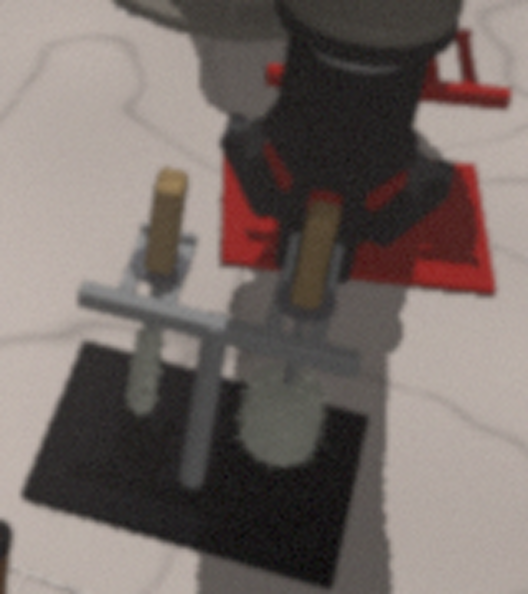

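View pics/w8.png

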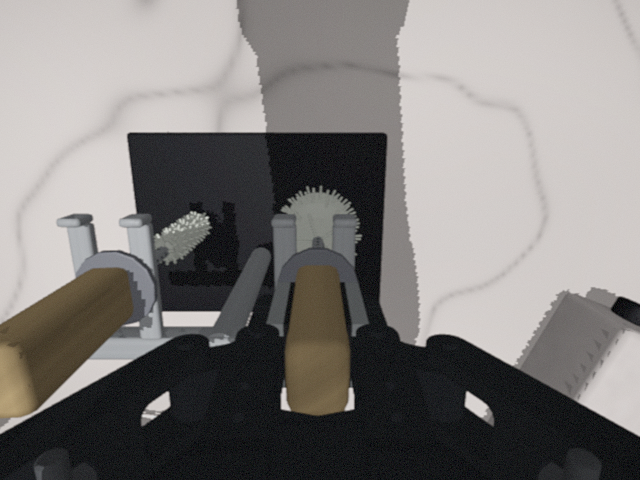

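The stem is in the slot between the tines (wrist view, 318,240) and the collar is on them. Lowering the last 1 mm, then releasing gently and retreating straight up.

```bash
python3 - <<'E'
from bench import r
from h import *
g=np.load("grasp.npy");R=np.load("R.npy")
r.movel(g,R,rate=.02);print(r.sense()["force"])
r.grip(.085,20);r.dwell(.2)
p=r.sense()["tcp_pos"];r.movel([p[0],p[1],.29],rate=.12);r.dwell(.5)
im=r.get_image("wrist");cv2.imwrite("pics/w9.png",im[:,:,::-1])
r.move_to([.45,.12,.36],R);r.dwell(.3)
for n in("scene","top"):
    im=r.get_image(n);cv2.imwrite(f"pics/{n}9.png",im[:,:,::-1])
a=cv2.imread("pics/scene0.png");b=cv2.imread("pics/scene9.png")
cv2.imwrite("pics/c9.png",np.hstack([cv2.resize(q[230:400,230:480],None,fx=1.6,fy=1.6) for q in(a,b)]))
print(r.sense()["time_s"])
E
```

```text
[0.50878021 0.8977546  0.78956586]
24.4833
```

View pics/w9.png

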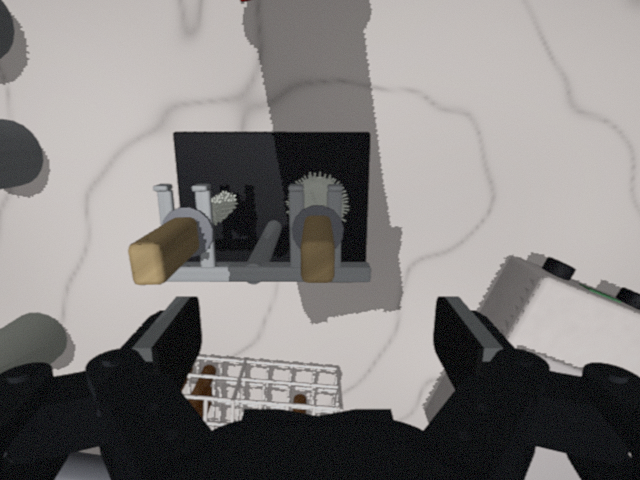

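View pics/c9.png

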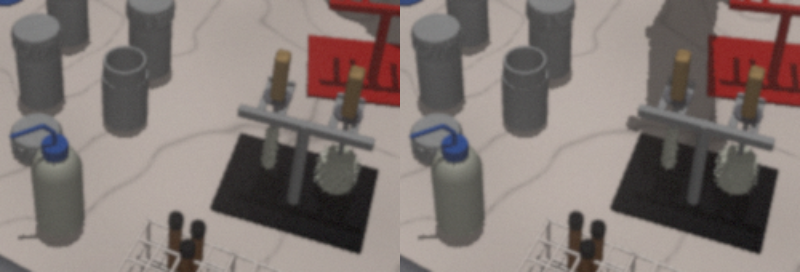

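View pics/top9.png

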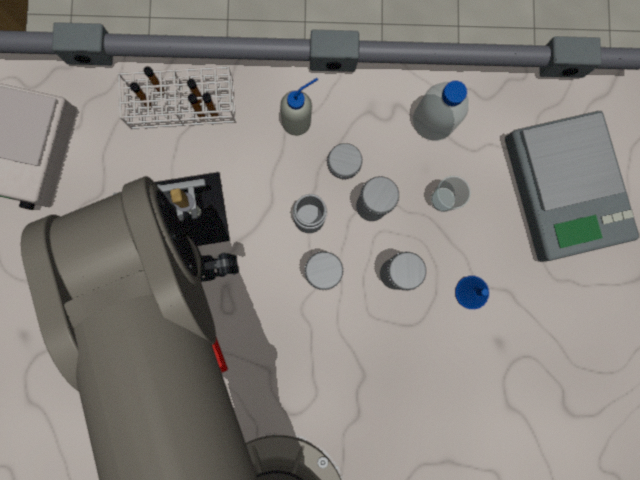

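Before and after match: both brushes hang as they did at the start, the open vessel is still at (310,212), and the other vessels, cap, beaker and funnel are at the same pixels. The gripper is clear, so I'm handing in.

```bash
python3 -c "
from bench import r
print(r.sense()['force']);r.sign_off()"
```

```text
[-0.57082182  0.17966388 -0.6658708 ]
the job is handed in; nothing more can be done
```

I took the thick brush from the black stand, scrubbed the open vessel with three full strokes, hung the brush back on its own fork, and handed the job in at about 24.5 s. No verdict is reported.

- **Strokes:** the tip went down to an estimated 3–4 mm above the inner floor and up to about 64 mm above it each time. These heights come from the brush geometry in the grip; I never pressed it against the floor. A scene picture at the top of the third stroke matched the predicted brush position to about 1.5 pixels, so the brush had not slipped.
- **Forces:** contact stayed below about 5 N wherever I read it.
- **Final pictures:** both brushes hang as at the start. The vessels, cap, beaker and funnel are at the same pixels as before, and the gripper is clear.
- **Disagreement:** the scene camera placed things up to about 7 mm away from the top and wrist cameras. I relied on the top and wrist views, and the brush went into the vessel without touching it noticeably.

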